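Unclamp the caliper body and tray it

TASK

Lift the ratchet pawl of the hold-down by its upright tab so that the spring draws the clamp bar fully back off the caliper body. Then lift the caliper body out and set it down in the empty rectangular steel tray, lying flat on the tray's floor the same way up as it was clamped; do not drop it.

Things in the scene. Friction and masses are not known exactly. Their poses are not given: they have to be found in the camera images.
- caliper_body: Dark cast-iron caliper body, 0.6-0.87 kg, 120 mm long. Middle: U block 70 (x) x 44 (y) x 44 mm high with a slot along x; grip its flat sides 44 mm apart, closing along y. Low ears, 18 mm high, at both ends; the -x ear is under the clamp bar. Origin: centre of underside, z up. Sits with 2 mm play on a 12 mm base plate, between four 12 mm high pins 41 mm off in x; clear beside the block's middle.
- pawl_tab (a point): Grip point of the pawl's upright steel tab: 14 mm thick (y: grip so) x 22 mm (x), from 20 mm below to 14 mm above this point, 86 mm above bench, 109 mm from the caliper body. x points to the caliper body, z up. Hinge along y, 76 mm towards -x and 26 mm lower. Lifts with about 3 N; bar is freed at 12 mm rise; at 24 mm rise it is 13 mm nearer the hinge, and goes past 50. Falls back if let go.
- clamp_bar (a joint): Travel of the flat steel toothed bar (20 mm wide, top 44 mm above bench) in m: -0.002 to 0.002 while held by the pawl, its nose 22 mm over the caliper body's ear; 0.045 fully back, 23 mm clear of it. Once the pawl is lifted a spring (3-6 N) slides it back along the caliper body's -x in about 0.5 s and keeps it there.
- tray: Empty rectangular steel tray, fixed, 200 (x) x 170 (y) mm, walls 4 mm thick and 35 mm high, floor 4 mm thick. Origin: centre of its underside, z up. The round pan with a brass fitting in it is not meant.
There are look-alikes about, which are no part of the job. There is more than one size of the caliper_body; the job needs the largest.

How it is judged:
By the outcome, as a careful person would: the job done as asked, in the order asked, and still so for the second after the job is handed in, with the robot touching nothing.
It also fails if it takes over 51 s, if anything falls off the work surface, if the arm or the gripper's body presses on something with over 40 N, if the wrist force passes 120 N, or if a joint passes its speed limit or range.

ROBOT

A 6-joint arm with a two-finger parallel gripper is mounted at the origin on the work surface. World frame = base frame: x ahead of the robot, y to its left, z up, the work surface at z = 0. Lengths are in mm, angles in rad, forces in N, time in s.
With the tool pointing down it reaches from about 350 to 775 mm from the base axis. Payload 5.5 kg.
Tool frame: the origin (TCP) lies on the centre line of the jaws, within the pads' length; the fingertips stand 8 mm ahead of it and the grasp point (between the pads) lies 11 mm behind it; x points along the fingers, y is the direction in which the jaws open and shut, and the axes are right-handed (so a half turn about x gives the same grasp; the last joint's range is limited). The gripper opens to 85 mm and grips with 20 to 120 N. Pads are 22 mm wide; open, the fingers measure 114 mm over their backs; the gripper's body (76 mm by 85 mm) begins 54 mm behind the grasp point. The pads swing forward as they close: fully open they stand 13 mm farther back than shut.
Start: joints at [1.03, 0.313, 0.046, 1.304, 0, 1.431], TCP at [224.367, 529.462, 239.323] pointing down, gripper open.
Joint ranges: [-2.76, 2.76], [-0.86, 1.69], [-1.03, 1.26], [-2.2, 2.34], [-1.47, 1.5], [-3.14, 3.14]. Speed limits (rad/s): [2.57, 2.57, 3.14, 3.14, 3.14, 3.14].

INTERFACE

Orientations are given as a rotation vector (axis times angle).
In Python, from cell import ctrl gives the robot as it stands. The module is installed in compiled form; this text tells all that it offers.
- The arm moves only by the tool move_arm, never from a script. Its argument "steps" is a list of rows, each a list of 3 entries, a list of its own where there are three numbers: the shift along the tool's x, y, z as a fraction of full scale, then the turn, a rotation vector about the tool's x, y, z as a fraction of full scale, then the opening, from 0 (shut) to 1 (fully open). A call has exactly 5 rows; each row shifts and turns the commanded pose from where the row before left it, along the tool's axes as they then stand; what a row does not reach is not made up. Full scale, the value 1, is 20 cm for a shift and 90 degrees for a turn. A row lasts 1/10 s, in which the tool goes at most 50 mm and 8.59 degrees, less where a joint would pass 70% of its speed; a pose out of reach is approached as far as the arm can. A call with a number of a shift or a turn outside -1 to 1 is refused whole. A call with a gripper value outside its range is refused whole. The fingers move at their own pace and stop on an object; "squeeze" is the grip in N (left out, the last holds). Time passes only in rows, so rows that do not move let the fingers close, or fill a call up. It gives the time, the measured TCP pose, the force and the opening at its end, in the units of the state.
- ctrl.read_state(): the state, without advancing time (a new reading comes with each control period).
- ctrl.camera(name): name is "scene" or "top"; returns the picture (400x640x3 uint8, red, green, blue); there is no depth.
- ctrl.camera_info(name): a dict with "camera_matrix" (3x3 intrinsics, pixels), "dist_coeffs" ([k1, k2, p1, p2, k3] as OpenCV has them; the pictures are not rectified), "view" (4x4, takes a point from world to camera coordinates). Camera axes: x right, y up, looking along -z (the intrinsics and any distortion apply to the point x, -y, -z); pixel columns grow to the right and rows downward; lengths in mm; the calibration is good to about 2 mm. A picture is of the moment at which its call begins. camera_info takes no time and is no camera call.
- ctrl.close_job(): hands the job in, once; it reports no verdict.
The state is a dict: "time_s": time; "joint_positions": joint angles; "joint_vel": joint speeds; "joint_torque": joint torques, N m; "position": TCP position; "tcp_rot": TCP orientation; "ft_force": force on the tool from outside, world axes, zero at the start; "torque": the same for the moment, N m; "width": finger opening in mm.
Only numpy, scipy, OpenCV 4.12 (cv2) and the standard library are available. Lean on these libraries where they do the work, as an engineer would, in place of code of your own. Each camera call takes 0.05 s, during which the arm holds its last target.

## Working session

There is one attempt and no reset: what is moved stays moved. The work goes in short steps, Python scripts to look and compute and a tool call to move; the robot and the scene stay as the last step left them, time stands still between calls to the robot, and variables do not carry over. Pictures are saved under pics/ and viewed, and the job is handed in when it is done.

Besides the shell and the picture viewer there is one more tool, called after ">>>" as name(argument=value, ...) on one line, values as JSON. move_arm: Moves the arm, as the interface text tells. Shift numbers are shares of 20 cm and turn numbers shares of 90 degrees, none past 1 either way. Its arguments: {"type":"object","properties":{"steps":{"type":"array"},"squeeze":{"type":"number"}},"required":["steps"]}

```bash
mkdir -p pics
cat > h.py <<'E'
import numpy as np, cv2
from cell import ctrl
def snap(n,f):
    im=ctrl.camera(n); cv2.imwrite(f'pics/{f}.png',im[:,:,::-1]); return im
def cam(n):
    i=ctrl.camera_info(n); return np.array(i['camera_matrix'],float),np.array(i['dist_coeffs'],float),np.array(i['view'],float)
def proj(n,P):
    K,d,V=cam(n); P=np.atleast_2d(P).astype(float)
    c=P@V[:3,:3].T+V[:3,3]; c=c*[1,-1,-1]
    return cv2.projectPoints(c,np.zeros(3),np.zeros(3),K,d)[0][:,0]
def back(n,uv,z):
    K,d,V=cam(n); u=cv2.undistortPoints(np.array(uv,float).reshape(-1,1,2),K,d)[:,0]
    r=np.c_[u[:,0],-u[:,1],-np.ones(len(u))]@V[:3,:3]
    o=-V[:3,:3].T@V[:3,3]
    return o+r*((np.asarray(z)-o[2])/r[:,2])[:,None]
def crop(src,f,x,y,w,h,s):
    im=cv2.imread(f'pics/{src}.png')[y:y+h,x:x+w]; cv2.imwrite(f'pics/{f}.png',cv2.resize(im,None,fx=s,fy=s,interpolation=cv2.INTER_CUBIC))
E
python3 - <<'E'
from h import *
snap('scene','s0');snap('top','t0')
for n in('scene','top'):
    K,d,V=cam(n);print(n,K.round(1).tolist(),d,(-V[:3,:3].T@V[:3,3]).round(),(-V[2,:3]).round(2))
s=ctrl.read_state();print(s)
E
```

```text
scene [[379.2, 0.0, 320.4], [0.0, 379.2, 203.7], [0.0, 0.0, 1.0]] [-0.03460662  0.          0.          0.          0.        ] [ 874. -378.  778.] [-0.46  0.39 -0.8 ]
top [[443.9, 0.0, 323.0], [0.0, 443.9, 201.6], [0.0, 0.0, 1.0]] [-0.09074555  0.          0.          0.          0.        ] [ 371.  -57. 1020.] [ 0.12 -0.01 -0.99]
{'time_s': 0.1, 'joint_positions': array([1.03041269e+00, 3.13928741e-01, 4.50896402e-02, 1.30358628e+00,
       1.23219770e-05, 1.43122666e+00]), 'joint_vel': array([ 0.00087919, -0.00037219,  0.00327287,  0.0002809 , -0.0012879 ,
        0.00098945]), 'joint_torque': array([ 3.38839265e-03, -4.81725669e+01,  2.99243027e+01,  1.27073590e-02,
       -7.88849707e-05,  3.01817136e-05]), 'position': array([224.10892514, 529.05358693, 238.49485817]), 'tcp_rot': array([ 0.31323123,  1.54838823, -0.31565066]), 'ft_force': array([-0.70848166, -0.09888141,  0.57410208]), 'torque': array([ 0.01192195, -0.01596892,  0.02371982]), 'width': 85.01863665227626}
```

View pics/s0.png

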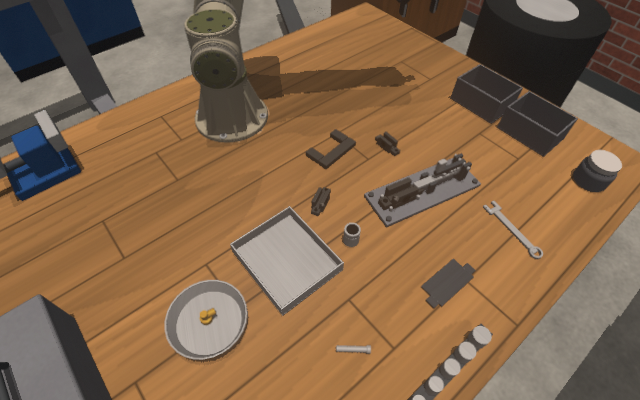

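View pics/t0.png

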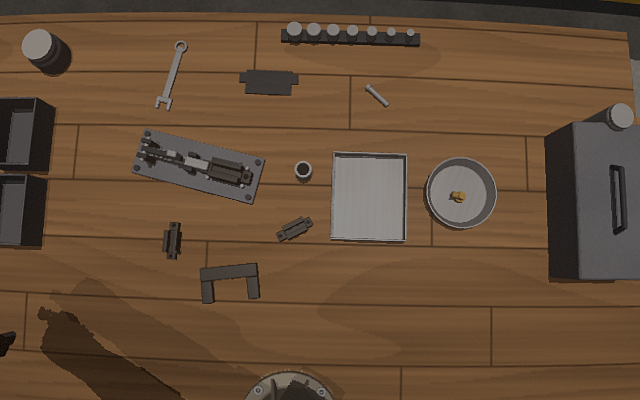

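The scene picture shows the hold-down at about (422,188) and the steel tray at (287,258). In the top picture they are at (200,165) and (370,197).

Possible mix-ups in the top picture:
- **Caliper body:** clamped one (230,172); small loose ones (172,240) and (295,228); flat plate (268,82); U bracket (228,282).
- **Tray:** rectangular (370,197); round pan (461,192); dark bins (20,135) and (20,210).

By the description I want the clamped body, the largest, and the rectangular steel tray. I'll check both in a close crop.

Run:
```python
from h import *
crop('t0','t0c',125,120,150,95,5.3)
crop('s0','s0c',355,145,135,85,5.9)
```

```text
(no output)
```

View pics/t0c.png

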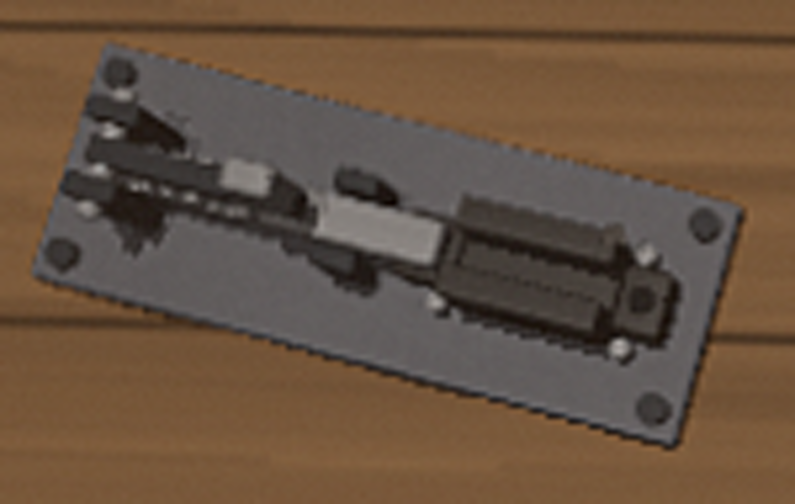

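View pics/s0c.png

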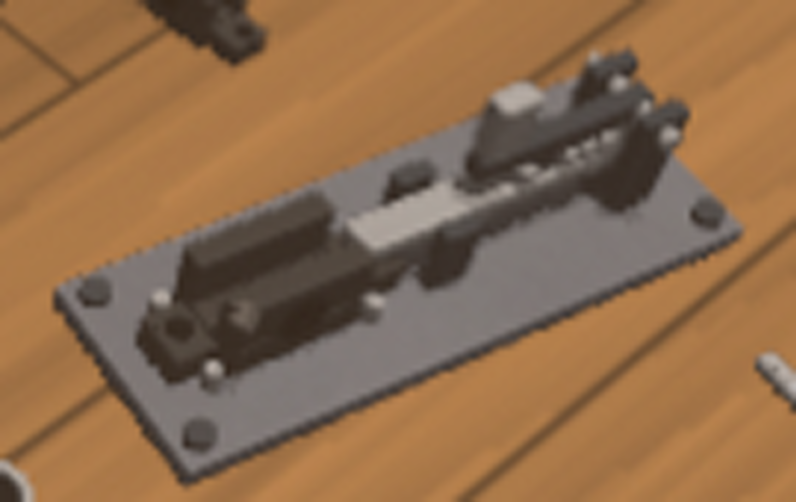

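The top crop shows the large body clamped at crop (550,270), the bar at (380,230) and the tab top at (247,177). This is the fixture I want. Next I'll measure the plate, tab top and tray, and overlay models on the pictures.

```bash
cat > m.py <<'E'
from h import *
def un(p,x,y,s): p=np.array(p,float); return (p+0.5)/s-0.5+[x,y]
T=lambda p:un(p,125,120,5.3); S=lambda p:un(p,355,145,5.9)
E
python3 - <<'E'
from m import *
np.set_printoptions(suppress=True,precision=1)
a=back('top',T([(108,43),(743,210),(677,447),(35,275)]),12);print('plate top',a[:,:2].tolist(), np.linalg.norm(a-np.roll(a,-1,0),axis=1),a.mean(0))
b=back('scene',S([(740,228),(190,470),(57,290)]),12);print('plate scene',b[:,:2].tolist())
print('yaw', np.degrees(np.arctan2(*(a[1]-a[0])[[1,0]])),np.degrees(np.arctan2(*(a[2]-a[3])[[1,0]])),np.degrees(np.arctan2(*(b[1]-b[0])[[1,0]])))
print('tab',back('top',T([(247,177)]),100),back('scene',S([(517,97)]),100))
print('bar top quad',back('top',T([(325,195),(446,222),(437,263),(316,235)]),44), back('scene',S([(350,232),(438,185),(468,207),(378,252)]),44))
print('pins',back('top',T([(647,256),(620,348),(438,302)]),24),back('scene',S([(161,298),(213,368),(373,305)]),24))
t=back('top',[(332,153),(407,153),(406,242),(331,241)],35);print('tray',t, t.mean(0))
E
```

```text
plate top [[658.7836005352217, 361.47761081038436], [588.7909739101916, 73.15558223691968], [483.87520137126444, 97.41377105450607], [552.8784270571051, 385.9549501938752]] [296.7 107.7 296.7 108.7] [571.1 229.5  12. ]
plate scene [[656.9685848221202, 360.85001225071875], [589.5390118111184, 75.68059076309623], [486.40619516032393, 98.85062978913697]]
yaw -103.64508261897849 -103.44941296235777 -103.30349707087389
tab [[578.9 262.9 100. ]] [[579.3 262.7 100. ]]
bar top quad [[584.4 248.   44. ]
 [573.8 195.2  44. ]
 [556.  198.   44. ]
 [567.  250.7  44. ]] [[559.8 197.7  44. ]
 [566.5 247.5  44. ]
 [583.1 247.9  44. ]
 [574.9 198.6  44. ]]
pins [[565.  112.2  24. ]
 [524.6 122.   24. ]
 [542.7 201.8  24. ]] [[524.1 122.8  24. ]
 [564.3 113.   24. ]
 [584.9 190.3  24. ]]
tray [[ 602.1  -81.6   35. ]
 [ 607.  -252.6   35. ]
 [ 404.8 -250.5   35. ]
 [ 403.2  -83.7   35. ]] [ 504.3 -167.1   35. ]
```

Both views agree: the plate and tab match within about 2 mm. The tab is at (579,263). The caliper comes out at (554,157) from both the pins and the 109 mm check. Yaw is −103.5°, and the tray centre is (504,−167) with measured sides of 200 x 169.

```bash
cat > p.py <<'E'
from m import *
from scipy.spatial.transform import Rotation as Ro
np.set_printoptions(suppress=True,precision=4)
YAW=np.radians(-103.5); fx=np.array([np.cos(YAW),np.sin(YAW),0]); fy=np.array([-fx[1],fx[0],0])
TAB=np.array([579.1,262.8,86.]); CAL=np.array([554.1,156.8,12.])
def down(sgn=1,pitch=0):
    # tool x down, y along sgn*fixture y; pitch: rotate about fixture -y (tab lift direction: +x end rises)
    x=np.array([0,0,-1.]);y=sgn*fy;R=Ro.from_matrix(np.c_[x,y,np.cross(x,y)])
    return Ro.from_rotvec(-fy*pitch)*R
def plan(pos,R,p0=None,R0=None):
    s=ctrl.read_state()
    R0=Ro.from_rotvec(s['tcp_rot']) if R0 is None else R0; p0=s['position'] if p0 is None else p0
    print('shift/200',R0.inv().apply(np.array(pos)-p0)/200,'turn/90',(R0.inv()*R).as_rotvec()/(np.pi/2), 'mm',np.array(pos)-p0)
def st():
    s=ctrl.read_state();print(s['time_s'],s['position'],s['tcp_rot'],'F',s['ft_force'],'w',s['width'],'q',s['joint_positions']);print(Ro.from_rotvec(s['tcp_rot']).as_matrix())
E
python3 - <<'E'
from p import *
st()
for sg in(1,-1): plan(TAB+[0,0,60],down(sg))
E
```

```text
0.1 [224.1089 529.0536 238.4949] [ 0.3132  1.5484 -0.3157] F [-0.7085 -0.0989  0.5741] w 85.01863665227626 q [1.0304 0.3139 0.0451 1.3036 0.     1.4312]
[[-0.0008  0.3902  0.9207]
 [-0.0014  0.9207 -0.3902]
 [-1.     -0.0016 -0.0002]]
shift/200 [ 0.4628 -0.5325  2.1538] turn/90 [0.8948 0.0006 0.001 ] mm [ 354.9911 -266.2536  -92.4949]
shift/200 [ 0.4628 -0.5325  2.1538] turn/90 [-1.1052 -0.001   0.0006] mm [ 354.9911 -266.2536  -92.4949]
```

>>> move_arm(steps=[[[0,-0.05,0.2],[0,0,0],1],[[0,-0.05,0.2],[0,0,0],1],[[0,-0.05,0.2],[0,0,0],1],[[0,-0.05,0.2],[0,0,0],1],[[0,-0.05,0.2],[0,0,0],1]])

```text
time_s: 0.6
position: [389.9, 404.2, 238.9]
tcp_rot: [0.314, 1.548, -0.315]
ft_force: [0.6, 0.6, 0.4]
width: 85.1
```

>>> move_arm(steps=[[[0,-0.05,0.2],[0,0,0],1],[[0,-0.05,0.2],[0,0,0],1],[[0,-0.05,0.2],[0,0,0],1],[[0,-0.05,0.2],[0,0,0],1],[[0,-0.05,0.2],[0,0,0],1]])

```text
time_s: 1.1
position: [554.6, 280.0, 238.8]
tcp_rot: [0.314, 1.549, -0.315]
ft_force: [0.5, 1.0, 0.4]
width: 85.3
```

>>> move_arm(steps=[[[0,0,0],[0.09,0,0],1],[[0,0,0],[0.09,0,0],1],[[0,0,0],[0.09,0,0],1],[[0,0,0],[0.09,0,0],1],[[0,0,0],[0.09,0,0],1]])

```text
time_s: 1.6
position: [553.4, 281.1, 238.7]
tcp_rot: [0.866, 1.392, -0.867]
ft_force: [-0.3, -0.6, -0.4]
width: 85.4
```

>>> move_arm(steps=[[[0,0,0],[0.09,0,0],1],[[0,0,0],[0.09,0,0],1],[[0,0,0],[0.09,0,0],1],[[0,0,0],[0.09,0,0],1],[[0,0,0],[0.085,0,0],1]])

```text
time_s: 2.1
position: [553.3, 281.2, 238.7]
tcp_rot: [1.384, 1.086, -1.386]
ft_force: [0.5, 1.2, 0.4]
width: 85.2
```

Run:
```python
from p import *
st(); plan(TAB+[0,0,60],down(1)); plan(TAB+[0,0,-11],down(1))
```

```text
2.1 [553.3244 281.2222 238.6826] [ 1.3839  1.0856 -1.3859] F [0.5044 1.2046 0.4424] w 85.2236403320451 q [0.3409 0.4055 0.1779 1.3443 0.0001 2.1532]
[[-0.0012  0.971  -0.2392]
 [-0.0003 -0.2392 -0.971 ]
 [-1.     -0.0011  0.0006]]
shift/200 [0.4633 0.1477 0.0583] turn/90 [-0.0037  0.0004  0.0007] mm [ 25.7756 -18.4222 -92.6826]
shift/200 [0.8183 0.148  0.0581] turn/90 [-0.0037  0.0004  0.0007] mm [  25.7756  -18.4222 -163.6826]
```

>>> move_arm(steps=[[[0,0.074,0.03],[0,0,0],1],[[0,0.074,0.028],[0,0,0],1],[[0.2,0,0],[0,0,0],1],[[0.2,0,0],[0,0,0],1],[[0.06,0,0],[-0.003,0,0],1]])

```text
time_s: 2.6
position: [578.2, 261.2, 142.4]
tcp_rot: [1.371, 1.094, -1.384]
ft_force: [-0.3, -0.6, -0.5]
width: 85.6
```

Run:
```python
from p import *
st(); plan(TAB+[0,0,-11],down(1)); snap('scene','s1');snap('top','t1'); crop('s1','s1c',380,100,120,90,6); crop('t1','t1c',125,90,120,90,6)
```

```text
2.6 [578.1974 261.1678 142.3883] [ 1.3713  1.0939 -1.3835] F [-0.2802 -0.5813 -0.4537] w 85.56961443533699 q [ 0.2979  0.4746  0.0467  1.1503 -0.0002  2.0991]
[[-0.007   0.9736 -0.2284]
 [-0.0023 -0.2284 -0.9736]
 [-1.     -0.0063  0.0039]]
shift/200 [ 0.3369  0.0047 -0.0103] turn/90 [0.0033 0.0025 0.004 ] mm [  0.9026   1.6322 -67.3883]
```

View pics/s1c.png

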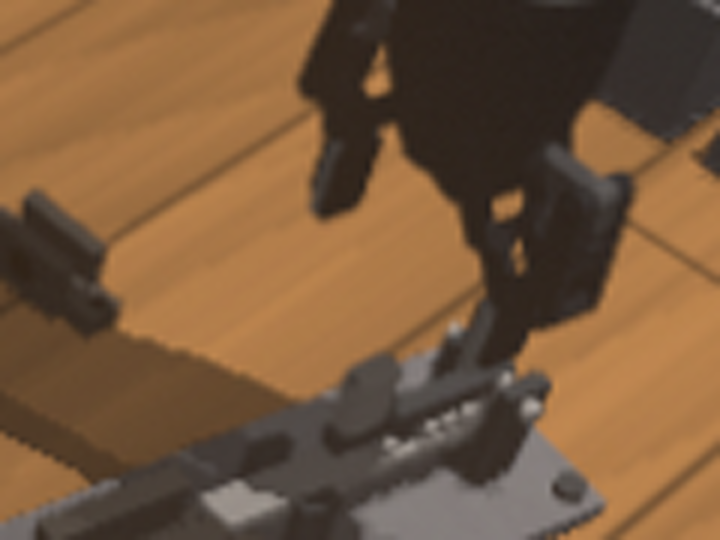

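View pics/t1c.png

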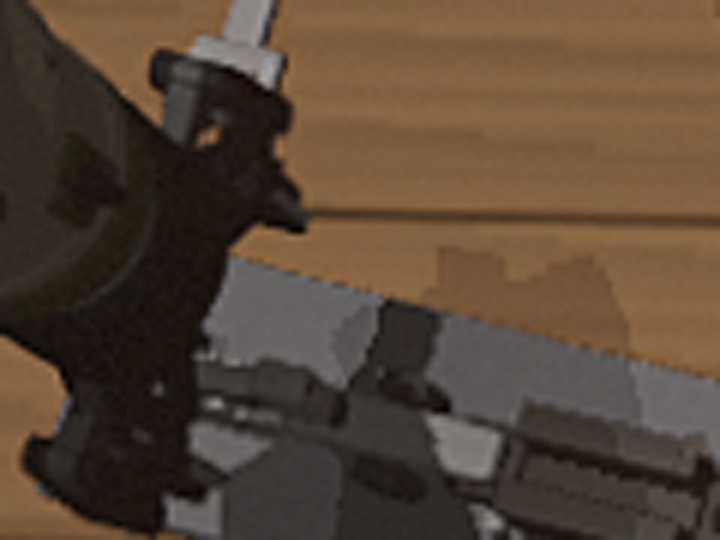

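The open fingers are above the tab and straddle it across its thickness. The tab top is at scene crop (370,370), between the fingers at (345,180) and (585,235). Going down.

>>> move_arm(steps=[[[0.1,0,0],[0,0,0],1],[[0.1,0,0],[0,0,0],1],[[0.07,0,0],[0,0,0],1],[[0.03,0,0],[0,0,0],1],[[0,0,0],[0,0,0],1]])

```text
time_s: 3.2
position: [579.9, 263.1, 87.4]
tcp_rot: [1.377, 1.091, -1.377]
ft_force: [-0.2, 0.1, 0.4]
width: 85.4
```

Run:
```python
from p import *
st(); plan(TAB+[0,0,-11],down(1))
```

```text
3.2 [579.8672 263.133   87.4446] [ 1.3771  1.0911 -1.3774] F [-0.2485  0.1001  0.4248] w 85.42147696481793 q [ 0.3     0.5101 -0.037   1.0238  0.      2.1017]
[[-0.0002  0.9735 -0.2288]
 [-0.     -0.2288 -0.9735]
 [-1.     -0.0002  0.0001]]
shift/200 [ 0.0622 -0.0033  0.0025] turn/90 [0.003  0.     0.0001] mm [ -0.7672  -0.333  -12.4446]
```

>>> move_arm(steps=[[[0.04,0,0],[0,0,0],1],[[0.022,0,0],[0,0,0],1],[[0,0,0],[0,0,0],0],[[0,0,0],[0,0,0],0],[[0,0,0],[0,0,0],0]], squeeze=40)

```text
time_s: 3.7
position: [579.9, 263.2, 75.2]
tcp_rot: [1.378, 1.091, -1.377]
ft_force: [-1.0, 0.3, -0.3]
width: 43.8
```

>>> move_arm(steps=[[[0,0,0],[0,0,0],0],[[0,0,0],[0,0,0],0],[[0,0,0],[0,0,0],0],[[0,0,0],[0,0,0],0],[[0,0,0],[0,0,0],0]])

```text
time_s: 4.2
position: [578.2, 263.5, 75.2]
tcp_rot: [1.376, 1.093, -1.379]
ft_force: [-5.1, 0.8, 4.1]
width: 13.4
```

Run:
```python
from p import *
st(); s=ctrl.read_state()
H=TAB-fx*76-[0,0,26]; p=s['position'];R=Ro.from_rotvec(s['tcp_rot'])
# arc, 7 steps to 17.5 deg rotation
for k in range(7):
    d=Ro.from_rotvec(-fy*np.radians(2.5)); p2=H+d.apply(p-H); R2=d*R; plan(p2,R2,p,R); p,R=p2,R2
```

```text
4.2 [578.213  263.5041  75.2061] [ 1.3761  1.0932 -1.3787] F [-5.119   0.8368  4.1065] w 13.407333009756712 q [ 0.3008  0.5188 -0.0549  0.9991  0.0013  2.1021]
[[-0.0024  0.9735 -0.2285]
 [ 0.0006 -0.2285 -0.9735]
 [-1.     -0.0024 -0.0001]]
shift/200 [-0.0164 -0.     -0.0037] turn/90 [ 0.0001 -0.0278 -0.0001] mm [0.1716 0.7148 3.2798]
shift/200 [-0.0164 -0.     -0.0037] turn/90 [ 0.0001 -0.0278 -0.0001] mm [0.2049 0.8533 3.2446]
shift/200 [-0.0164 -0.     -0.0037] turn/90 [ 0.0001 -0.0278 -0.0001] mm [0.2377 0.9901 3.2032]
shift/200 [-0.0164 -0.     -0.0037] turn/90 [ 0.0001 -0.0278 -0.0001] mm [0.2701 1.125  3.1558]
shift/200 [-0.0164 -0.     -0.0037] turn/90 [ 0.0001 -0.0278 -0.0001] mm [0.302  1.2578 3.1023]
shift/200 [-0.0164 -0.     -0.0037] turn/90 [ 0.0001 -0.0278 -0.0001] mm [0.3333 1.3882 3.0429]
shift/200 [-0.0164 -0.     -0.0037] turn/90 [ 0.0001 -0.0278 -0.0001] mm [0.3639 1.5159 2.9777]
```

The grip reads 13.4 mm wide on the 14 mm tab. Lifting along the hinge arc.

>>> move_arm(steps=[[[-0.016,-0.006,-0.004],[0,-0.028,0],0],[[-0.016,0,-0.004],[0,-0.028,0],0],[[-0.016,0,-0.004],[0,-0.028,0],0],[[-0.016,0,-0.004],[0,-0.028,0],0],[[-0.016,0,-0.004],[0,-0.028,0],0]])

```text
time_s: 4.7
position: [579.3, 268.4, 91.4]
tcp_rot: [1.192, 0.944, -1.491]
ft_force: [-2.2, -1.5, 4.2]
width: 13.6
```

>>> move_arm(steps=[[[-0.016,0,-0.004],[0,-0.028,0],0],[[-0.016,0,-0.004],[0,-0.028,0],0],[[0,0,0],[0,0,0],0],[[0,0,0],[0,0,0],0],[[0,0,0],[0,0,0],0]])

```text
time_s: 5.2
position: [580.0, 271.2, 97.4]
tcp_rot: [1.118, 0.886, -1.53]
ft_force: [-3.7, -2.1, 5.9]
width: 13.3
```

>>> move_arm(steps=[[[0,0,0],[0,0,0],0],[[0,0,0],[0,0,0],0],[[0,0,0],[0,0,0],0],[[0,0,0],[0,0,0],0],[[0,0,0],[0,0,0],0]])

```text
time_s: 5.7
position: [580.0, 271.2, 97.3]
tcp_rot: [1.118, 0.886, -1.53]
ft_force: [-3.9, -1.2, 5.8]
width: 13.5
```

Run:
```python
from p import *
st(); snap('scene','s2'); crop('s2','s2c',355,110,135,120,5)
```

```text
5.7 [579.9996 271.208   97.3441] [ 1.1179  0.8857 -1.5301] F [-3.9323 -1.1591  5.7559] w 13.521901205425378 q [ 0.4224  0.6806  0.2448  1.3266 -0.2433  2.2479]
[[-0.0699  0.9734 -0.2183]
 [-0.2955 -0.2292 -0.9274]
 [-0.9528 -0.0003  0.3037]]
```

View pics/s2c.png

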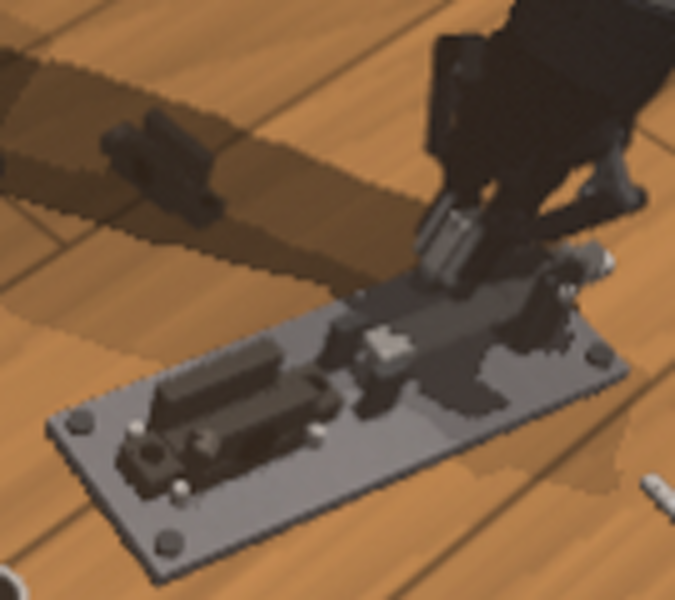

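The bar has drawn back: its nose is at crop (375,345) and the −x ear (325,385) is clear. I'll lower the pawl along the same arc and let go.

>>> move_arm(steps=[[[0.016,0,0.004],[0,0.028,0],0],[[0.016,0,0.004],[0,0.028,0],0],[[0.016,0,0.004],[0,0.028,0],0],[[0.016,0,0.004],[0,0.028,0],0],[[0.016,0,0.004],[0,0.028,0],0]])

```text
time_s: 6.25
position: [578.5, 264.9, 81.5]
tcp_rot: [1.306, 1.035, -1.423]
ft_force: [0.0, 3.7, -2.2]
width: 13.4
```

Run:
```python
from p import *
st()
```

```text
6.25 [578.4972 264.9222  81.5165] [ 1.3064  1.0355 -1.4232] F [ 0.0098  3.6915 -2.2099] w 13.418884018802096 q [ 0.3364  0.5543  0.019   1.0817 -0.0715  2.1397]
[[-0.02    0.9735 -0.228 ]
 [-0.0826 -0.2289 -0.9699]
 [-0.9964 -0.0005  0.085 ]]
```

>>> move_arm(steps=[[[0,0,0],[0,0,0],1],[[0,0,0],[0,0,0],1],[[0,0,0],[0,0,0],1],[[0,0,0],[0,0,0],1],[[0,0,0],[0,0,0],1]])

```text
time_s: 6.75
position: [579.0, 264.9, 81.5]
tcp_rot: [1.304, 1.033, -1.424]
ft_force: [0.2, -0.7, -0.6]
width: 84.0
```

>>> move_arm(steps=[[[0,0,0],[0,0,0],1],[[-0.05,0,0],[0,0,0],1],[[-0.15,0,0],[0,0.027,0],1],[[-0.2,0,0],[0,0.027,0],1],[[-0.1,0,0],[0,0,0],1]])

```text
time_s: 7.25
position: [581.3, 269.7, 186.0]
tcp_rot: [1.38, 1.087, -1.374]
ft_force: [-0.0, -0.5, 0.5]
width: 85.5
```

Run:
```python
from p import *
st(); plan(CAL+[0,0,110],down(1))
```

```text
7.25 [581.3275 269.7407 185.9829] [ 1.3798  1.087  -1.3744] F [-0.0351 -0.5117  0.5459] w 85.50088961000043 q [ 0.3102  0.4568  0.1274  1.2373 -0.002   2.1128]
[[ 0.0045  0.9733 -0.2297]
 [-0.0007 -0.2297 -0.9733]
 [-1.      0.0045 -0.0004]]
shift/200 [ 0.3197 -0.0042  0.581 ] turn/90 [ 0.0025 -0.0002 -0.0029] mm [ -27.2275 -112.9407  -63.9829]
```

>>> move_arm(steps=[[[0,0,0.2],[0,0,0],1],[[0,0,0.2],[0,0,0],1],[[0,-0.004,0.18],[0.0025,0,-0.003],1],[[0.1,0,0],[0,0,0],1],[[0,0,0],[0,0,0],1]])

```text
time_s: 7.75
position: [551.4, 155.8, 160.9]
tcp_rot: [1.376, 1.091, -1.389]
ft_force: [-0.5, -1.0, 0.2]
width: 85.7
```

Run:
```python
from p import *
st(); plan(CAL+[0,0,60],down(1)); snap('scene','s3');snap('top','t3'); crop('s3','s3c',355,110,135,120,5); crop('t3','t3c',115,100,170,120,4.5)
```

```text
7.75 [551.3545 155.7516 160.8558] [ 1.3757  1.0908 -1.3889] F [-0.505  -1.0133  0.186 ] w 85.74445734345755 q [ 0.1358  0.3494 -0.0974  1.1319 -0.0012  1.9436]
[[-0.0078  0.972  -0.2348]
 [-0.0022 -0.2348 -0.972 ]
 [-1.     -0.007   0.004 ]]
shift/200 [ 0.4441  0.0152 -0.0101] turn/90 [-0.0009  0.0025  0.0045] mm [  2.7455   1.0484 -88.8558]
```

View pics/s3c.png

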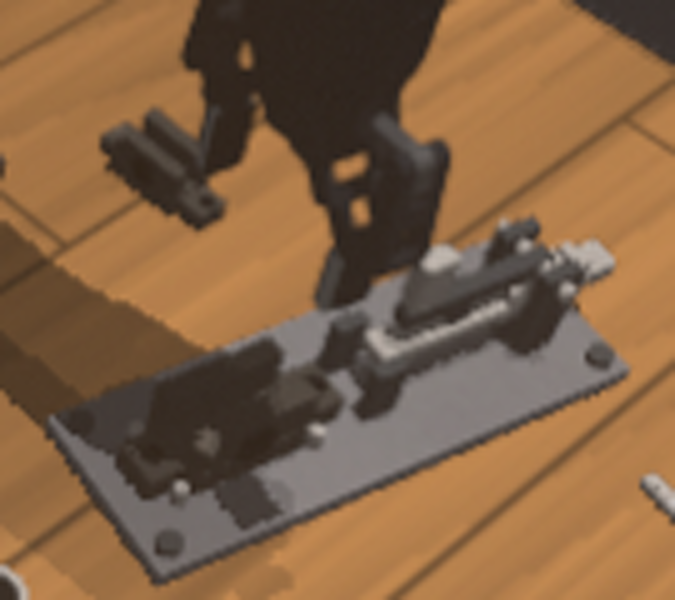

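View pics/t3c.png

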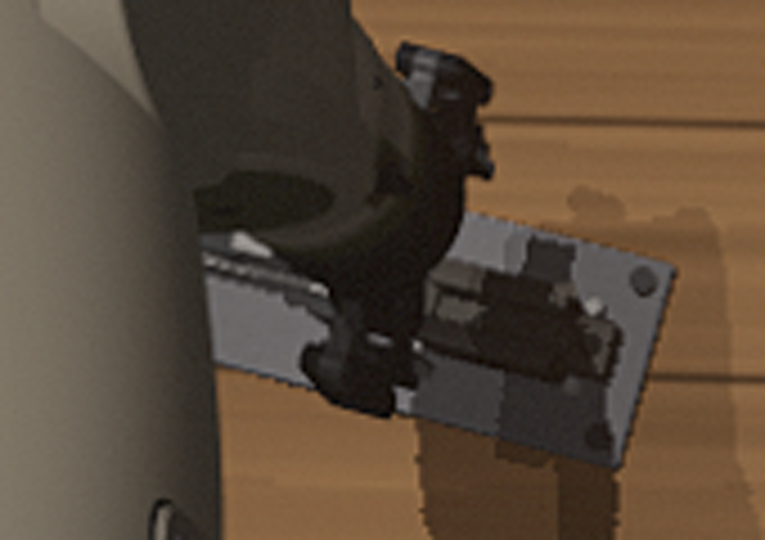

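The tool is above the caliper. The bar nose is at scene crop (372,335), with a gap to the ear at (325,385). I'll check the nose position while moving down.

Run:
```python
from p import *
q=back('scene',un([(367,328),(390,352)],355,110,5),44); print(q, (q-CAL)@fx, 'expect -83')
st(); plan(CAL+[0,0,15],down(1))
```

```text
[[563.5092 247.78    44.    ]
 [581.6595 244.4017  44.    ]] [-90.6628 -91.6149] expect -83
7.85 [552.5113 157.093  162.2864] [ 1.3759  1.0908 -1.3854] F [-0.4854 -0.0747  0.8434] w 85.51392341972019 q [ 0.1378  0.3495 -0.0937  1.1333 -0.001   1.9437]
[[-0.0055  0.9725 -0.2329]
 [-0.0018 -0.2329 -0.9725]
 [-1.     -0.0049  0.003 ]]
shift/200 [ 0.6764  0.0114 -0.0025] turn/90 [0.0004 0.0019 0.0031] mm [   1.5887   -0.293  -135.2864]
```

>>> move_arm(steps=[[[0.1,0.015,-0.01],[0,0.0025,0.0045],1],[[0.15,0,0],[0,0,0],1],[[0.15,0,0],[0,0,0],1],[[0,0,0],[0,0,0],1],[[0,0,0],[0,0,0],1]])

```text
time_s: 8.35
position: [556.2, 158.9, 82.4]
tcp_rot: [1.381, 1.088, -1.378]
ft_force: [-0.0, 0.8, 0.7]
width: 85.6
```

Run:
```python
from p import *
st(); plan(CAL+[0,0,15],down(1)); snap('scene','s4'); crop('s4','s4c',355,110,135,120,5)
```

```text
8.35 [556.152  158.8987  82.4019] [ 1.3808  1.0882 -1.3776] F [-0.0329  0.7948  0.7271] w 85.58538670850476 q [ 0.1396  0.4103 -0.2121  0.9463 -0.      1.9443]
[[ 0.0021  0.9727 -0.2319]
 [ 0.0003 -0.2319 -0.9727]
 [-1.      0.002  -0.0007]]
shift/200 [ 0.277  -0.0081  0.0128] turn/90 [ 0.001  -0.0005 -0.0012] mm [ -2.052   -2.0987 -55.4019]
```

View pics/s4c.png

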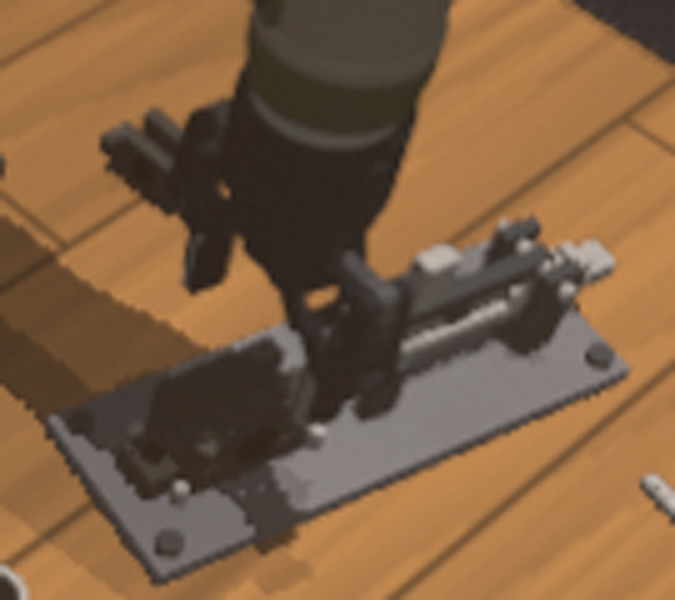

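Run:
```python
from p import *
P=[CAL+[0,0,44]+fx*a+fy*b for a,b in((35,22),(35,-22),(-35,-22),(-35,22),(-11,45),(11,45))]
q=(proj('scene',P)-[355,110])*5; print(q)
im=cv2.imread('pics/s3c.png')
cv2.polylines(im,[q[:4].astype(int).reshape(-1,1,2)],True,(0,255,255)); 
cv2.imwrite('pics/s3o.png',im)
```

```text
[[199.9839 444.4344]
 [151.0853 380.8241]
 [268.8446 333.5847]
 [319.6126 394.6667]
 [306.4005 445.1155]
 [268.4962 461.196 ]]
```

View pics/s3o.png

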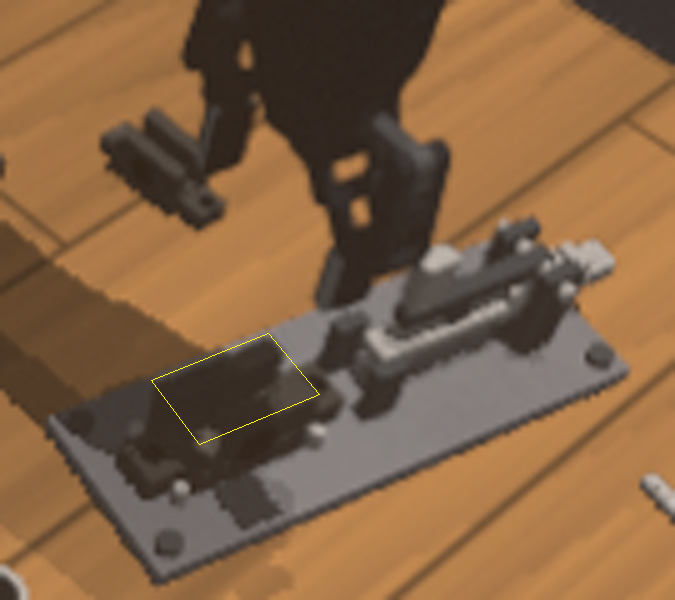

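>>> move_arm(steps=[[[0.08,-0.008,0.012],[0,0,0],1],[[0.06,0,0],[0,0,0],1],[[0,0,0],[0,0,0],1],[[0,0,0],[0,0,0],1],[[0,0,0],[0,0,0],1]])

```text
time_s: 8.9
position: [554.7, 156.4, 54.7]
tcp_rot: [1.383, 1.087, -1.377]
ft_force: [0.0, 0.1, 0.3]
width: 85.8
```

Run:
```python
from p import *
st(); plan(CAL+[0,0,15],down(1)); snap('scene','s5'); crop('s5','s5c',355,110,135,120,5)
```

```text
8.9 [554.6815 156.3629  54.6651] [ 1.3828  1.0865 -1.3768] F [0.0348 0.1084 0.3011] w 85.79816640251227 q [ 0.1355  0.4321 -0.2548  0.8799 -0.      1.9414]
[[ 0.0039  0.9725 -0.2329]
 [ 0.0005 -0.2329 -0.9725]
 [-1.      0.0037 -0.0014]]
shift/200 [ 0.1383 -0.0038 -0.0013] turn/90 [ 0.0003 -0.0009 -0.0024] mm [ -0.5815   0.4371 -27.6651]
```

View pics/s5c.png

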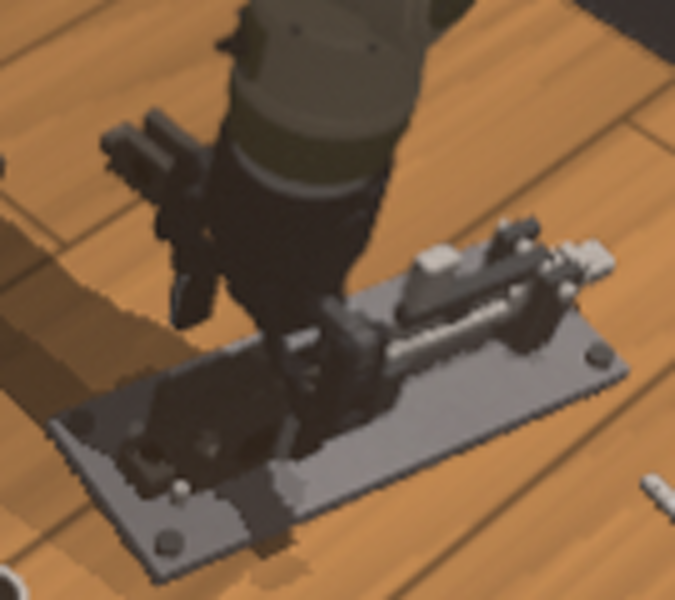

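The block-top overlay fits the picture within about 2 mm, and the fingers straddle the block's middle. Descending the rest and gripping.

>>> move_arm(steps=[[[0.07,-0.003,0],[0,0,0],1],[[0.07,0,0],[0,0,-0.002],1],[[0,0,0],[0,0,0],1],[[0,0,0],[0,0,0],0.5],[[0,0,0],[0,0,0],0.5]], squeeze=60)

```text
time_s: 9.45
position: [553.8, 156.4, 26.1]
tcp_rot: [1.381, 1.09, -1.38]
ft_force: [-0.4, 1.1, 0.2]
width: 59.3
```

>>> move_arm(steps=[[[0,0,0],[0,0,0],0],[[0,0,0],[0,0,0],0],[[0,0,0],[0,0,0],0],[[0,0,0],[0,0,0],0],[[0,0,0],[0,0,0],0]], squeeze=60)

```text
time_s: 9.95
position: [553.7, 156.6, 26.5]
tcp_rot: [1.381, 1.09, -1.379]
ft_force: [-2.1, 0.1, 5.4]
width: 43.3
```

Run:
```python
from p import *
st()
```

```text
9.95 [553.7375 156.5513  26.5179] [ 1.3813  1.0897 -1.3793] F [-2.076   0.1337  5.4329] w 43.294320135062364 q [ 0.1354  0.4631 -0.2852  0.8219  0.0013  1.9411]
[[ 0.0004  0.9725 -0.2328]
 [ 0.0014 -0.2328 -0.9725]
 [-1.      0.0001 -0.0014]]
```

Gripped: 43.3 mm reading on the 44 mm sides. Lifting straight up.

>>> move_arm(steps=[[[-0.02,0,0],[0,0,0],0],[[-0.03,0,0],[0,0,0],0],[[-0.05,0,0],[0,0,0],0],[[-0.08,0,0],[0,0,0],0],[[-0.1,0,0],[0,0,0],0]], squeeze=80)

```text
time_s: 10.45
position: [552.3, 156.1, 81.4]
tcp_rot: [1.379, 1.091, -1.383]
ft_force: [0.7, 0.5, -8.3]
width: 43.4
```

>>> move_arm(steps=[[[-0.1,0,0],[0,0,0],0],[[-0.1,0,0],[0,0,0],0],[[-0.1,0,0],[0,0,0],0],[[0,0,0],[0,0,0],0],[[0,0,0],[0,0,0],0]])

```text
time_s: 10.95
position: [553.6, 156.2, 141.6]
tcp_rot: [1.381, 1.09, -1.38]
ft_force: [0.3, -0.8, -9.1]
width: 43.1
```

Run:
```python
from p import *
st(); plan(np.array([504.3,-167.,140]),down(1)); snap('scene','s6'); crop('s6','s6c',335,70,155,140,4.2)
```

```text
10.95 [553.5608 156.2283 141.6302] [ 1.381   1.0896 -1.38  ] F [ 0.2829 -0.7772 -9.0852] w 43.09371383835843 q [ 0.135   0.3592 -0.1324  1.0791  0.001   1.9409]
[[-0.0001  0.9725 -0.233 ]
 [ 0.001  -0.233  -0.9725]
 [-1.     -0.0003 -0.001 ]]
shift/200 [0.0065 0.137  1.6291] turn/90 [ 0.0003 -0.0006  0.0002] mm [ -49.2608 -323.2283   -1.6302]
```

View pics/s6c.png

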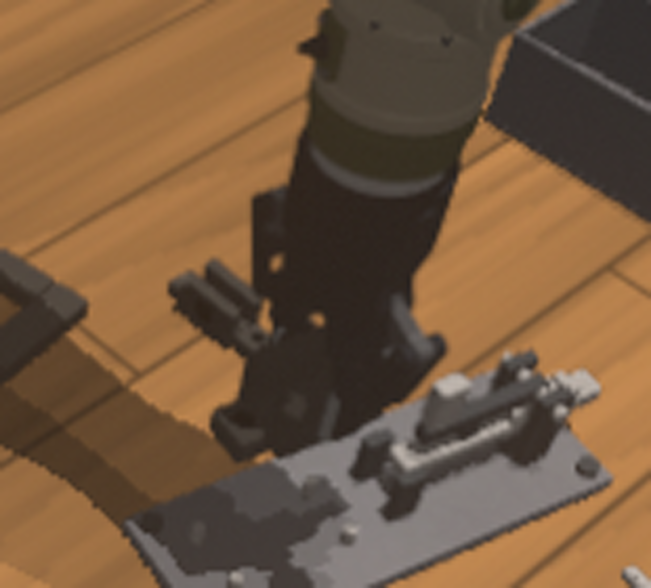

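The body is held level in the gripper, clear of the plate and pins, with about 9 N of weight. I'll cross-check the tray in the scene view, then move over it.

Run:
```python
from p import *
t=back('scene',[(232,245),(290,209),(343,263),(285,307)],35);print(t,t.mean(0),[back('scene',[p],35)[0] for p in ()])
print(back('top',[(332,153),(407,153),(406,242),(331,241)],35).mean(0))
```

```text
[[ 413.9165 -248.4592   35.    ]
 [ 417.4118  -86.5763   35.    ]
 [ 608.0749  -85.4849   35.    ]
 [ 607.3721 -243.3731   35.    ]] [ 511.6938 -165.9734   35.    ] []
[ 504.2628 -167.1113   35.    ]
```

>>> move_arm(steps=[[[0,0.012,0.07],[0,0,0],0],[[0,0.012,0.12],[0,0,0],0],[[0,0.012,0.15],[0,0,0],0],[[0,0.012,0.15],[0,0,0],0],[[0,0.012,0.15],[0,0,0],0]])

```text
time_s: 11.5
position: [533.9, 27.4, 140.2]
tcp_rot: [1.379, 1.091, -1.383]
ft_force: [0.9, -1.1, -7.3]
width: 43.3
```

>>> move_arm(steps=[[[0,0.012,0.15],[0,0,0],0],[[0,0.012,0.15],[0,0,0],0],[[0,0.012,0.15],[0,0,0],0],[[0,0.012,0.15],[0,0,0],0],[[0,0.012,0.15],[0,0,0],0]])

```text
time_s: 12.0
position: [510.5, -121.2, 140.2]
tcp_rot: [1.38, 1.092, -1.382]
ft_force: [-0.2, -0.4, -8.4]
width: 43.3
```

>>> move_arm(steps=[[[0,0.012,0.12],[0,0,0],0],[[0,0,0.08],[0,0,0],0],[[0,0,0.04],[0,0,0],0],[[0,0,0],[0,0,0],0],[[0,0,0],[0,0,0],0]])

```text
time_s: 12.5
position: [503.0, -166.1, 141.1]
tcp_rot: [1.381, 1.091, -1.38]
ft_force: [-0.1, 0.1, -7.0]
width: 43.2
```

Run:
```python
from p import *
st(); plan(np.array([504.3,-167.,18.5]),down(1)); snap('scene','s7'); crop('s7','s7c',200,120,200,200,3);snap('top','t7'); crop('t7','t7c',300,120,130,150,4)
```

```text
12.5 [ 503.0118 -166.1445  141.1174] [ 1.3808  1.0913 -1.3801] F [-0.115   0.0528 -7.0288] w 43.15584606764486 q [-0.4714  0.2785 -0.2486  1.0457  0.0013  1.3341]
[[-0.0011  0.9726 -0.2325]
 [ 0.002  -0.2325 -0.9726]
 [-1.     -0.0015 -0.0017]]
shift/200 [0.6131 0.0082 0.0037] turn/90 [ 0.0006 -0.0011  0.001 ] mm [   1.2882   -0.8555 -122.6174]
```

View pics/s7c.png

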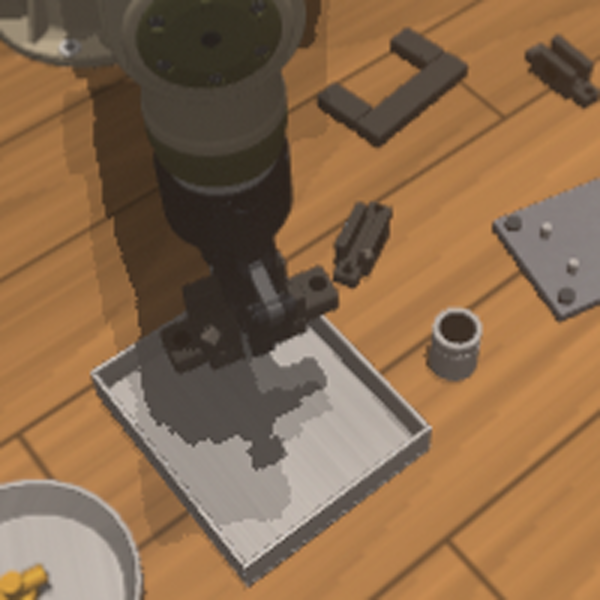

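View pics/t7c.png

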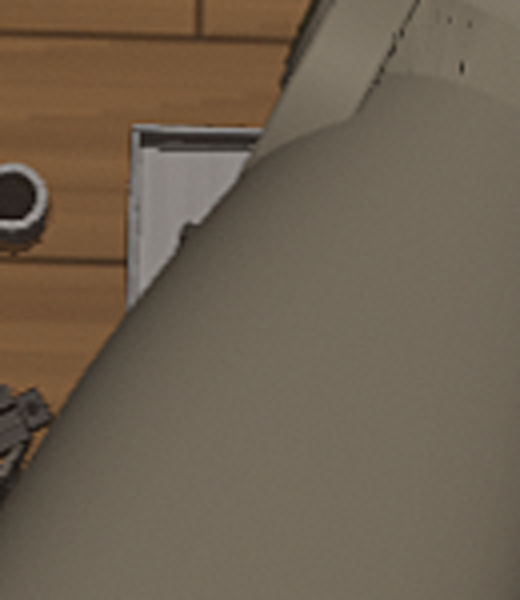

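The body hangs above the tray with its shadow inside. The scene view puts the tray centre at (512,−166) and the top view at (504,−167), so I'll aim at (508,−167). Clearances are 15 mm or more on every side. Lowering, slowly at the end.

>>> move_arm(steps=[[[0.1,0.024,0],[0,0,0],0],[[0.15,0,0],[0,0,0],0],[[0.15,0,0],[0,0,0],0],[[0.1,0,0],[0,0,0],0],[[0.05,0,0],[0,0,0],0]])

```text
time_s: 13.1
position: [506.7, -166.2, 29.4]
tcp_rot: [1.379, 1.094, -1.381]
ft_force: [-1.0, -0.1, -7.9]
width: 43.5
```

>>> move_arm(steps=[[[0.02,0,0],[0,0,0],0],[[0.01,0,0],[0,0,0],0],[[0,0,0],[0,0,0],0],[[0,0,0],[0,0,0],0],[[0,0,0],[0,0,0],0]])

```text
time_s: 13.6
position: [508.5, -168.3, 26.3]
tcp_rot: [1.381, 1.088, -1.379]
ft_force: [-0.1, 0.5, -8.1]
width: 43.2
```

Run:
```python
from p import *
st(); snap('scene','s8'); crop('s8','s8c',220,170,140,150,4)
```

```text
13.6 [ 508.5461 -168.3049   26.3462] [ 1.3811  1.0881 -1.3793] F [-0.0599  0.5265 -8.1458] w 43.16262498838999 q [-0.4699  0.3994 -0.3909  0.7797  0.0007  1.3361]
[[ 0.0011  0.9725 -0.233 ]
 [ 0.0002 -0.233  -0.9725]
 [-1.      0.001  -0.0005]]
```

View pics/s8c.png

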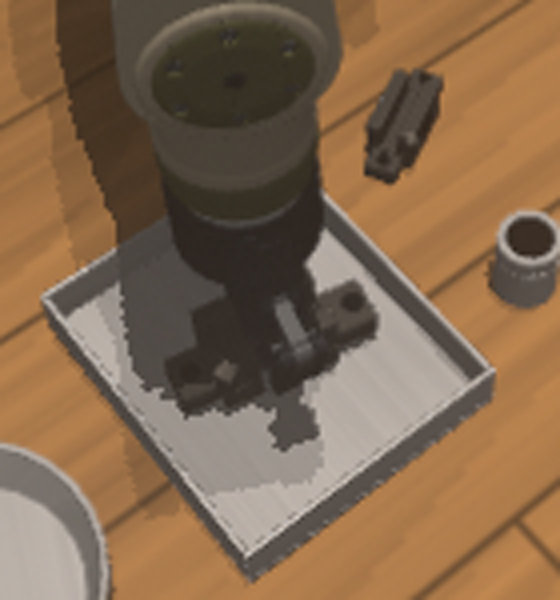

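The body is inside the walls and about 8 mm above the floor. Lowering in small rows to contact.

>>> move_arm(steps=[[[0.01,0,0],[0,0,0],0],[[0.01,0,0],[0,0,0],0],[[0.01,0,0],[0,0,0],0],[[0,0,0],[0,0,0],0],[[0,0,0],[0,0,0],0]])

```text
time_s: 14.15
position: [507.7, -167.9, 19.2]
tcp_rot: [1.381, 1.09, -1.381]
ft_force: [0.3, 1.1, -9.0]
width: 43.2
```

>>> move_arm(steps=[[[0.005,0,0],[0,0,0],0],[[0,0,0],[0,0,0],0],[[0,0,0],[0,0,0],0],[[0,0,0],[0,0,0],0],[[0,0,0],[0,0,0],0]])

```text
time_s: 14.65
position: [508.0, -168.0, 18.6]
tcp_rot: [1.381, 1.09, -1.38]
ft_force: [-0.5, -0.9, -5.8]
width: 42.8
```

>>> move_arm(steps=[[[0.004,0,0],[0,0,0],0],[[0,0,0],[0,0,0],0],[[0,0,0],[0,0,0],0],[[0,0,0],[0,0,0],0],[[0,0,0],[0,0,0],0]])

```text
time_s: 15.15
position: [508.0, -168.0, 18.5]
tcp_rot: [1.381, 1.089, -1.38]
ft_force: [-3.7, 1.4, 5.7]
width: 43.5
```

The force went from −8 N to +5.7 N at TCP z 18.5, exactly where the floor contact was expected. Releasing, then rising.

>>> move_arm(steps=[[[0,0,0],[0,0,0],1],[[0,0,0],[0,0,0],1],[[0,0,0],[0,0,0],1],[[0,0,0],[0,0,0],1],[[0,0,0],[0,0,0],1]])

```text
time_s: 15.65
position: [508.0, -168.0, 17.6]
tcp_rot: [1.381, 1.09, -1.38]
ft_force: [-0.5, -0.7, 0.1]
width: 85.5
```

>>> move_arm(steps=[[[0,0,0],[0,0,0],1],[[-0.05,0,0],[0,0,0],1],[[-0.1,0,0],[0,0,0],1],[[-0.2,0,0],[0,0,0],1],[[-0.2,0,0],[0,0,0],1]])

```text
time_s: 16.15
position: [507.2, -167.7, 128.9]
tcp_rot: [1.38, 1.091, -1.381]
ft_force: [0.4, -1.4, -0.4]
width: 85.5
```

>>> move_arm(steps=[[[-0.2,0,-0.1],[0,0,0],1],[[0,0,-0.2],[0,0,0],1],[[0,0,-0.2],[0,0,0],1],[[0,0,-0.2],[0,0,0],1],[[0,0,-0.2],[0,0,0],1]])

```text
time_s: 16.65
position: [550.2, 8.4, 168.9]
tcp_rot: [1.382, 1.089, -1.38]
ft_force: [0.7, -0.9, 0.8]
width: 84.9
```

>>> move_arm(steps=[[[0,0,-0.1],[0,0,0],1],[[0,0,0],[0,0,0],1],[[0,0,0],[0,0,0],1],[[0,0,0],[0,0,0],1],[[0,0,0],[0,0,0],1]])

```text
time_s: 17.15
position: [554.4, 25.3, 168.0]
tcp_rot: [1.382, 1.089, -1.382]
ft_force: [-0.1, 0.5, -0.3]
width: 85.3
```

Run:
```python
from p import *
st(); snap('scene','s9');snap('top','t9'); crop('s9','s9c',220,195,140,130,4.2)
```

```text
17.15 [554.3783  25.3126 167.9507] [ 1.3817  1.0888 -1.3816] F [-0.0749  0.5416 -0.3452] w 85.32318399990638 q [-0.0994  0.3058 -0.1414  1.1241  0.0008  1.7081]
[[-0.0005  0.9721 -0.2345]
 [ 0.0008 -0.2345 -0.9721]
 [-1.     -0.0007 -0.0007]]
```

View pics/s9c.png

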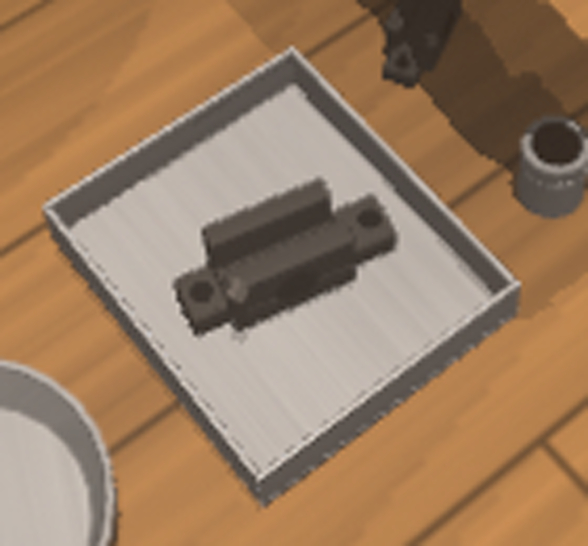

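View pics/t9.png

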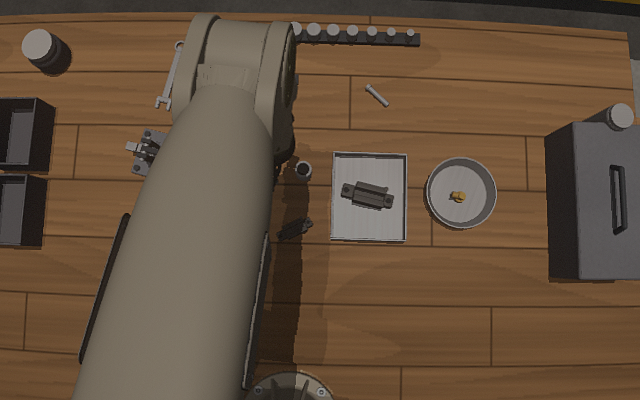

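View pics/s9.png

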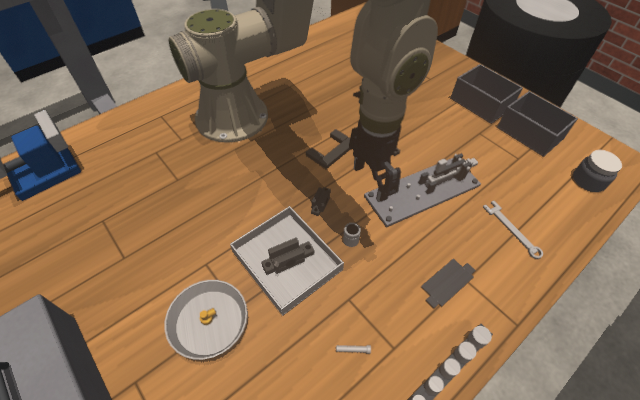

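The body lies flat in the tray with its slot up, at scene (287,256) and top (368,196). The bar is still back at scene (465,165), and the robot is clear of everything.

```bash
python3 -c "
from cell import ctrl
print(ctrl.close_job())"
```

```text
the job is handed in; nothing more can be done
None
```

The job is done and handed in at about 17 s of the 51 s allowed. I gripped the pawl tab and lifted it about 21 mm along its hinge arc. The spring drew the bar back, and I lowered and released the pawl. I then lifted the caliper body straight out and set it down in the rectangular steel tray, releasing it only after it touched the floor.

**Last checks**
- **Caliper body:** it lies flat near the middle of the tray, slot up as it was clamped.
- **Set-down:** the wrist force turned from −8 N to +6 N at the height where I expected the tray floor.
- **Clamp bar:** it was still fully back in the final scene picture.
- **Robot:** the gripper is open and touching nothing, and the force reads about zero.

**Disagreements**
- **Tray centre:** the two cameras differed by about 7 mm in x. I aimed between them, with at least 15 mm clear on every side.
- **Bar nose:** I measured it about 8 mm farther back than the stated full-back position. I put this down to misreading the nose edge in the picture.

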